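# Load the bench oven's sliding hearth

### The job

Load the small bench oven: draw its sliding hearth right out by the red handle (the lock knob beside it may or may not be holding it; only trying will tell, so turn the knob if it is stuck), swing the keeper bar aside, lay every soldering block on the bench flat in the yellow trough, swing the keeper bar shut over them until it snaps into its detent, and only then push the hearth fully home. Leave the other things on the bench where they are.

Things in the scene. Friction and masses are not known exactly. Their poses are not given: they have to be found in the camera images.
- block0: Cream soldering block, 64 mm long (its x) x 44 wide (its y) x 36 high, 0.1 kg, with a thin silver wire frame lying on top (up to 3 mm). Starts flat on the table at any heading. Origin: centre of its underside; z up. May be absent (None) in some starts.
- block1: Cream soldering block, 64 mm long (its x) x 44 wide (its y) x 36 high, 0.1 kg, with a thin silver wire frame lying on top (up to 3 mm). Starts flat on the table at any heading. Origin: centre of its underside; z up. May be absent (None) in some starts.
- block2: Cream soldering block, 64 mm long (its x) x 44 wide (its y) x 36 high, 0.1 kg, with a thin silver wire frame lying on top (up to 3 mm). Starts flat on the table at any heading. Origin: centre of its underside; z up. May be absent (None) in some starts.
- block3: Cream soldering block, 64 mm long (its x) x 44 wide (its y) x 36 high, 0.1 kg, with a thin silver wire frame lying on top (up to 3 mm). Starts flat on the table at any heading. Origin: centre of its underside; z up. May be absent (None) in some starts.
- trough (a point): Centre of the yellow floor of the trough on the sliding hearth, 35 mm above the table. Trough inside: 60 mm along this point's x (which points away from the robot, into the oven), 296 mm along its y; lip all round 8 mm high, 6 thick; z up. Blocks lie lengthwise along y; four fit end to end. Home, the trough is under the oven's hood (150 mm high); out, it is 100 mm in front of the hood.
- hearth (a joint): How far the sliding hearth (aluminium plate, top level with the trough floor) is drawn towards the robot, along -x of trough: 0 = fully home, 0.18 m = right out at its stop. Slides with about 6 N, stays where left. If locked it moves somewhere between 0 and 40 mm and stops dead (do not pull with more than 20 N).
- hearth_handle (a point): Middle of the top bar of the red bow handle on the front right of the hearth plate: round bar 14 mm thick, 70 mm long along y of trough, its axis 32 mm above the plate, open below. 150 mm in front of the trough; moves with the hearth. Pinch it from above, one finger before and one behind.
- lock_knob (a point): Top centre of the round black unmarked lock knob, 54 mm across, 30 high, upright axis, on a grey box beside the hearth's right edge. Turns endlessly both ways (0.5 N m), stays as left. Some 150 degrees of its turn lock the hearth, the other 210 free it; it does not show which. If the hearth is stopped turn it about 80 degrees, try again, turn on the same way if need be. A needless turn may lock it.
- keeper_hinge (a point): On the upright hinge axis of the keeper bar, at the height of the bar's top, 56 mm above the trough floor and 165 mm to +y of trough; moves with the hearth. Steel bar 14 mm wide and 14 high, underside 42 mm above the trough floor, reaching 338 mm from this axis.
- keeper_grip (a point): Centre of the top of the orange upright peg on the keeper bar, 16 mm thick, 32 mm high above the bar, 140 mm from the hinge axis. It spins freely on the bar. To be held from above and led round the hinge.
- keeper (a joint): Angle of the keeper bar, rad: 0 = shut, lying over the trough along its -y, against its stop, kept by a sprung brass ball (detent); grows as it swings level towards the robot, at 1.57 pointing along -x of trough; stop at 1.65. Starts at 0 to 0.28; stays where left. In its last 0.08 rad it rides over the ball (about 4 N at the peg) and snaps behind it.
- jar: Bystander, to be left alone: clear screw-top jar, 66 mm across, 85 high. Origin: at its underside.
- tin: Bystander, to be left alone: small metal can, 60 mm across, 50 high. Origin: at its underside.
- cuff: Bystander, to be left alone: open silver wire frame, 105 x 69 x 33 mm. Origin: at its underside.
- brush: Bystander, to be left alone: brush lying flat. Origin: at its underside.
- hammer: Bystander, to be left alone: hammer lying flat. Origin: at its underside.
- dish: Bystander, to be left alone: white bowl, 100 mm across, 35 high. Origin: at its underside.
- spatula: Bystander, to be left alone: spatula lying flat. Origin: at its underside.
Mind the look-alikes: they are no part of the job. Leave any purple look-alike of the block1 alone.

How it is judged:
By the outcome, as a careful person would: the job done as asked, in the order asked, and still so for the second after the job is handed in, with the robot touching nothing.
Of block0, block1, block2, block3 only 2 to 4 are there at a start; the rules pass over those that are not, and their reading is None.
At some moment in a run one of block0, block1, block2, block3 may be knocked a few centimetres aside while the robot is not near it.
Once in a run the grip may slacken for a moment while it holds something.
It also fails if it takes over 210 s, if anything falls off the work surface, if the arm or the gripper's body presses on something with over 40 N, if the wrist force passes 120 N, or if a joint passes its speed limit or range.

### The arm

A 6-joint arm with a two-finger parallel gripper is mounted at the origin on the work surface. World frame = base frame: x ahead of the robot, y to its left, z up, the work surface at z = 0. Lengths are in mm, angles in rad, forces in N, time in s.
With the tool pointing down it reaches from about 325 to 775 mm from the base axis. Payload 9.3 kg.
Tool frame: the origin (TCP) lies at the very end of the fingers, on their centre line; the grasp point (between the pads) lies 19 mm behind it (arm.hold_point_z is the distance from the TCP to the grasp point, in mm); z points along the fingers, y is the line along which they close (so a half turn about z gives the same grasp; the last joint's range is limited). The gripper opens to 85 mm and grips with 20 to 120 N. Pads are 22 mm wide; open, the fingers measure 114 mm over their backs; the gripper's body (76 mm by 85 mm) begins 54 mm behind the grasp point. The pads swing forward as they close: fully open they stand 13 mm farther back than shut.
Start: joints at [1.063, 0.259, 0.021, 1.334, 0, 1.418], TCP at [191.073, 515.74, 198.079] pointing down, gripper open.
Joint ranges: [-3.04, 3.04], [-0.91, 1.82], [-1.04, 1.36], [-1.92, 1.95], [-1.52, 1.45], [-3.14, 3.14]. Speed limits (rad/s): [2.22, 2.22, 2.79, 3.14, 3.14, 3.14].

### API

Orientations are given as a 3x3 rotation matrix whose columns are the frame's x, y, z axes.
In Python, from rig import arm gives the robot as it stands. Calls block until the motion is done:
- arm.movep(position, orientation): joint-space move of the TCP to a pose.
- arm.move_l(position, rot=None, rate=150, force_limit=None): straight line of the TCP; rot=None keeps the orientation; rate is the mean speed in mm/s. With force_limit (N) it stops when the force on the tool has changed by that much, and returns True; else False.
- arm.move_j(angles): joint-space move.
- arm.gripper_to(opening, newtons=None): finger opening in mm; newtons is the grip in N (None keeps the last); returns when the fingers have stopped.
- arm.wait(seconds).
- arm.ik(position, orientation): joint angles nearest the present ones, or None.
- arm.grab_frame(name): name is "scene" or "side" or "wrist"; returns a dict with "img" (400x640x3 uint8, red, green, blue), "fov_y" (degrees; the focal length in pixels is half the picture's height over the tangent of half this angle, whatever the lens; pixels are square), "cx", "cy" (the principal point, pixels), "origin" and "rotation" of the camera in the world. Camera axes: x right, y up, looking along -z (the intrinsics and any distortion apply to the point x, -y, -z); pixel columns grow to the right and rows downward; lengths in mm; the calibration is good to about 2 mm. A picture is of the moment at which its call begins. There is no depth.
A pose or a line that the arm cannot do raises arm.PlanningError and nothing moves.
- arm.close_job(): hands the job in; it is judged then, once.
Readings, each from a call of its own:
- arm.current_time(): time.
- arm.current_q(): joint angles.
- arm.current_joint_vel(): joint speeds.
- arm.current_joint_torque(): joint torques, N m.
- arm.current_position(): TCP position.
- arm.current_tcp_rot(): TCP orientation.
- arm.current_force(): force on the tool from outside, world axes, zero at the start.
- arm.current_moment(): the same for the moment, N m.
- arm.current_width(): finger opening in mm.
- arm.current_gripper_force(): force on a finger pad.
Only numpy, scipy, OpenCV 4.12 (cv2) and the standard library are available. Lean on these libraries where they do the work, as an engineer would, in place of code of your own. Each camera call takes 0.05 s, during which the arm holds its last target. There are 200 camera calls.

## Working session

There is one attempt and no reset: what is moved stays moved. The work goes in short steps, each a Python script; the robot and the scene stay as the last script left them, time stands still between calls to the robot, and variables do not carry over. Pictures are saved under pics/ and viewed, at most 14 in all, crops included, and the job is handed in when it is done.

```bash
ls; mkdir -p pics
python3 - <<'E'
from rig import arm
import cv2,pickle
d={}
for n in("scene","side","wrist"):
    f=arm.grab_frame(n); d[n]=f
    cv2.imwrite(f"pics/{n}0.png",f["img"][:,:,::-1]); print(n,{k:v for k,v in f.items() if k!="img"})
pickle.dump(d,open("f0.pkl","wb"))
print(arm.current_time(),arm.current_tcp_rot(),arm.hold_point_z)
E
```

```text
pics
scene {'fov_y': 50.26435136221105, 'cx': 317.5642689350924, 'cy': 198.44578769044634, 'origin': array([1401.05737061, -394.1547168 , 1107.7123879 ]), 'rotation': array([[ 0.40619606, -0.66579589,  0.62587586],
       [ 0.91358748,  0.31016977, -0.26296889],
       [-0.01904417,  0.67860927,  0.73425253]])}
side {'fov_y': 43.17998514222511, 'cx': 321.47359185729897, 'cy': 199.55546526535016, 'origin': array([ 416.01571952, 1405.52081762, 1450.39934588]), 'rotation': array([[-9.98007612e-01,  4.37152269e-02, -4.54948980e-02],
       [-6.30902504e-02, -6.83976161e-01,  7.26771099e-01],
       [ 6.53537829e-04,  7.28193374e-01,  6.85371420e-01]])}
wrist {'fov_y': 65.44881712258169, 'cx': 309.4216161160763, 'cy': 200.14834047765834, 'origin': array([122.27050077, 540.1853498 , 374.80260315]), 'rotation': array([[ 0.34704111, -0.89858203, -0.26853826],
       [ 0.93784828,  0.33197464,  0.1011605 ],
       [-0.00175311, -0.286955  ,  0.95794246]])}
0.15 [[-9.37713962e-01  3.47407895e-01 -5.28282706e-04]
 [ 3.47408254e-01  9.37713517e-01 -9.29669042e-04]
 [ 1.72403470e-04 -1.05529341e-03 -9.99999428e-01]] 18.700000000000003
```

View pics/scene0.png

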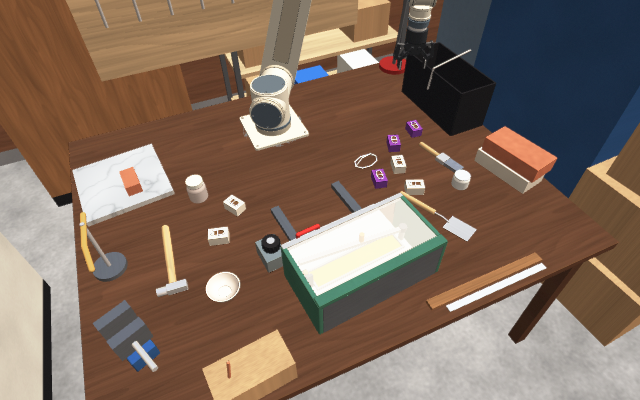

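View pics/side0.png

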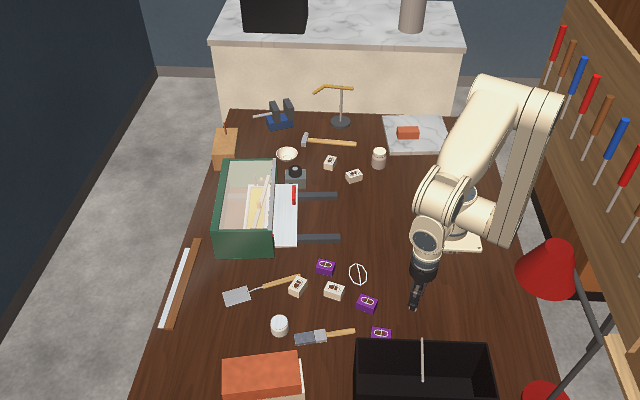

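Four cream candidates: scene px (234,205), (219,236), (399,163), (416,186), which are side px (354,176), (330,162), (334,290), (298,286). Three purple look-alikes are at scene (379,178), (394,142), (415,128). I leave those alone. The jar is at scene (197,188) and the tin at (461,180). I'll confirm with enlarged crops and take rough positions.

```bash
cat > h.py <<'E'
from rig import arm
import numpy as np, cv2
def foc(f): return f["img"].shape[0]/2/np.tan(np.radians(f["fov_y"])/2)
def ray(f,u,v):
    F=foc(f); d=f["rotation"]@np.array([(u-f["cx"])/F,-(v-f["cy"])/F,-1.]); return f["origin"],d/np.linalg.norm(d)
def onz(f,u,v,z):
    o,d=ray(f,u,v); return o+d*(z-o[2])/d[2]
def tri(f,p,g,q):
    o,d=ray(f,*p);P,e=ray(g,*q)
    s=np.linalg.lstsq(np.c_[d,-e],P-o,rcond=None)[0]
    a,b=o+d*s[0],P+e*s[1]; return (a+b)/2,np.linalg.norm(a-b)
def proj(f,P):
    c=f["rotation"].T@(np.asarray(P,float)-f["origin"]);F=foc(f); return f["cx"]+F*c[0]/-c[2],f["cy"]+F*c[1]/c[2]
def crop(f,u,v,w,h,k): 
    u,v=int(max(u-w//2,0)),int(max(v-h//2,0)); return cv2.resize(f["img"][v:v+h,u:u+w,::-1],None,fx=k,fy=k,interpolation=cv2.INTER_CUBIC)
E
python3 - <<'E'
from h import *
import pickle
d=pickle.load(open("f0.pkl","rb")); s,t=d["scene"],d["side"]
for a,b in [((234,205),(354,176)),((219,236),(330,162)),((399,163),(334,290)),((416,186),(298,286)),((308,231),(294,194)),((270,241),(295,171)),((379,178),(325,267))]:
    p,e=tri(s,a,t,b); print(a,p.round(),round(e,1))
a=crop(s,225,220,80,60,5);b=crop(s,405,170,80,60,5)
c=crop(s,350,240,160,120,2.5);e=crop(t,275,205,160,120,2.5)
cv2.imwrite("pics/c1.png",np.vstack([np.hstack([a,b]),np.hstack([c,e])]))
E
```

```text
(234, 205) [ 378. -277.   15.] 3.4
(219, 236) [ 489. -361.   18.] 0.6
(399, 163) [439. 344.  22.] 0.3
(416, 186) [566. 336.  21.] 2.6
(308, 231) [ 621. -101.   56.] 3.6
(270, 241) [ 627. -224.   77.] 9.5
(379, 178) [475. 240.  17.] 2.5
```

View pics/c1.png

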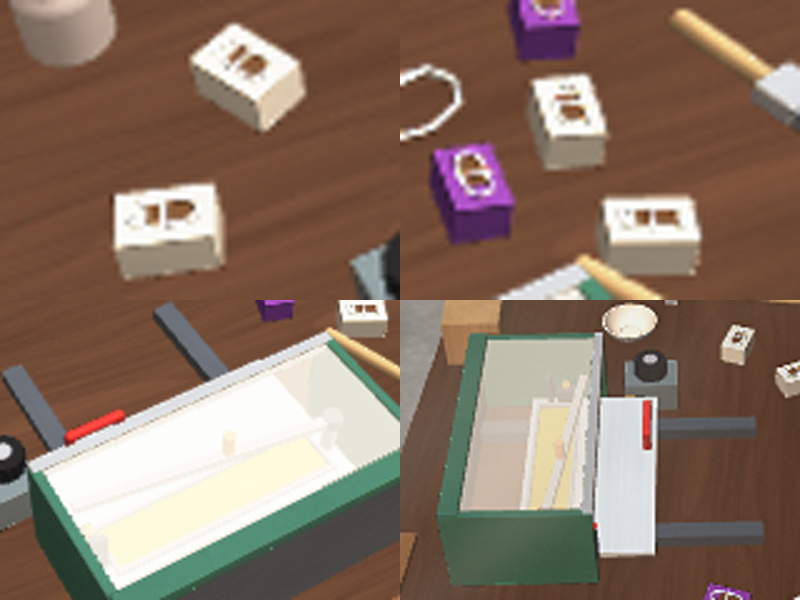

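Crops confirm four cream blocks with brown pattern tops, and none of them purple. The hearth is nearly home, and through the glass the keeper bar is slightly open with its orange peg. Next I take the handle axis from the red masks.

```bash
cat >> h.py <<'E'
def red(f):
    h=cv2.cvtColor(f["img"],cv2.COLOR_RGB2HSV); return (((h[...,0]<6)|(h[...,0]>174))&(h[...,1]>170)&(h[...,2]>110)).astype(np.uint8)
def blobs(m,amin=20):
    n,l,s,c=cv2.connectedComponentsWithStats(m); return [(s[i,4],c[i],(l==i)) for i in range(1,n) if s[i,4]>=amin]
def line_ends(mask):
    v,u=np.nonzero(mask); P=np.c_[u,v].astype(float); m=P.mean(0); a=np.linalg.svd(P-m,full_matrices=False)[2][0]; t=(P-m)@a; return m,m+a*t.min(),m+a*t.max()
def Rdown(yaw): # tool y (closing line) at heading yaw
    c,s=np.cos(yaw),np.sin(yaw); y=np.array([c,s,0]); z=np.array([0,0,-1.]); return np.c_[np.cross(y,z),y,z]
def Rbest(p,yaw):
    best=None
    for k in(0,np.pi):
        q=arm.ik(np.asarray(p,float),Rdown(yaw+k))
        if q is not None:
            j=np.abs(np.array(q)[5]); 
            if best is None or j<best[0]: best=(j,Rdown(yaw+k))
    return best[1] if best else None
def snap(n,name):
    f=arm.grab_frame(n); cv2.imwrite(f"pics/{name}.png",f["img"][:,:,::-1]); import pickle; pickle.dump(f,open(name+".pkl","wb")); return f
E
python3 - <<'E'
from h import *
import pickle
d=pickle.load(open("f0.pkl","rb")); s,t=d["scene"],d["side"]
for f,n,c in((s,"scene",(308,231)),(t,"side",(294,194))):
    for a,c0,m in blobs(red(f),10):
        if np.hypot(*(c0-np.array(c)))<30:
            M,A,B=line_ends(m); print(n,a,M,[onz(f,*p,70).round(1) for p in(M,A,B)])
# hood front top edge from side/scene corners (z150)
print([onz(s,*p,150).round() for p in((282,247),(412,195),(446,241),(322,328))])
print([onz(t,*p,150).round() for p in((275,160),(276,231),(212,232),(224,160))])
w=Rbest((480,-110,300),0.0); print(w)
print(arm.ik(np.array([600,-110,260.]),Rdown(0)))
arm.movep(np.array([500,-110,260.]),w)
f=snap("wrist","w1")
for a,c0,m in blobs(red(f),30): print(a,c0,[onz(f,*p,70).round(1) for p in line_ends(m)])
E
```

```text
scene 110 [307.23636364 229.76363636] [array([ 624. , -105.4,   70. ]), array([620.2, -64.3,  70. ]), array([ 627.8, -146.1,   70. ])]
side 47 [293.14893617 194.36170213] [array([623.5, -81.5,  70. ]), array([ 628.6, -138.1,   70. ]), array([618.4, -25.5,  70. ])]
[array([ 711., -215.,  150.]), array([694., 217., 150.]), array([883., 207., 150.]), array([ 974., -213.,  150.])]
[array([ 707., -197.,  150.]), array([652., 198., 150.]), array([876., 217., 150.]), array([ 915., -184.,  150.])]
[[-0.  1.  0.]
 [ 1.  0.  0.]
 [ 0.  0. -1.]]
[-0.31880164  0.35850742  0.3215624   1.5338513   0.          1.25199468]
596 [409.35402685 164.51677852] [array([ 618.7, -102.9,   70. ]), array([615.3, -63.9,  70. ]), array([ 622.2, -143.2,   70. ])]
```

View pics/w1.png

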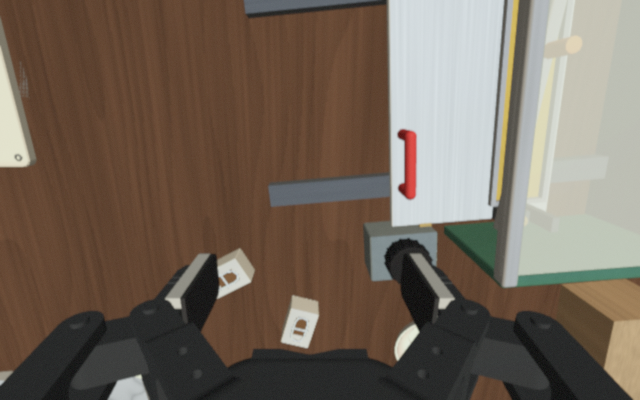

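The wrist view shows the red handle at px (408,164), the hearth plate with a straight front edge, the knob at (408,260) and two cream blocks. I'll grasp the handle and pull gently.

Run:
```python
from h import *
import pickle
f=pickle.load(open("w1.pkl","rb"))
print("edge",[onz(f,*p,35).round(1) for p in((388,3),(393,224),(493,205))], "knob",onz(f,408,258,70).round(1))
th=0.089; X=np.array([np.cos(th),np.sin(th),0]); 
p=np.array([621,-104,49.]); R=Rbest(p,th); print(R.round(2))
arm.gripper_to(60,40)
arm.movep(p+[0,0,130],R); arm.move_l(p,R,rate=120,force_limit=10); print(arm.current_position())
arm.gripper_to(0,40); print(arm.current_width(),arm.current_position(),arm.current_force())
p0=arm.current_position()
hit=arm.move_l(p0-X*185,rate=50,force_limit=16)
p1=arm.current_position(); print(hit,p1,(p1-p0)@X,arm.current_force(),arm.current_time(),arm.current_width())
```

```text
edge [array([588.4,  75.5,  35. ]), array([ 615.2, -192.2,   35. ]), array([ 748.5, -164.4,   35. ])] knob [ 628.5 -226.    70. ]
[[-0.09  1.    0.  ]
 [ 1.    0.09  0.  ]
 [ 0.    0.   -1.  ]]
[ 621.44720042 -104.16368856   49.90385116]
0.10545752467052545 [ 620.98415533 -103.9868792    49.00693526] [-0.51207649 -0.58663887  0.31080689]
False [ 436.74831032 -120.39632388   48.98245178] -184.96517377808422 [-0.23137623 -0.35694252 -0.74205937] 9.375 0.21138552090928925
```

Run:
```python
from h import *
s=snap("scene","s2"); t=snap("side","t2")
a=crop(s,320,220,160,120,2.5);b=crop(t,310,200,160,120,2.5)
cv2.imwrite("pics/c2.png",np.hstack([a,b]))
for f in (s,t):
  for A,c0,m in blobs(red(f),10): print(A,c0)
```

```text
293 [393.0443686   63.90784983]
109 [307.33944954 229.70642202]
236 [558.05084746  42.27118644]
309 [589.29773463  93.3236246 ]
339 [630.17699115 167.92035398]
46 [293.13043478 194.56521739]
2821 [548.83516484 270.90818859]
528 [537.77651515 389.89583333]
76 [562.19736842 396.21052632]
```

View pics/c2.png

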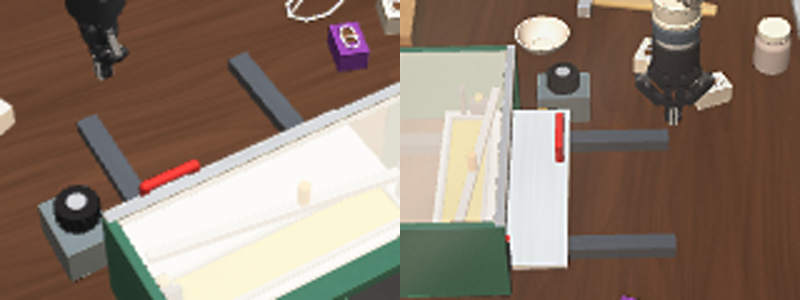

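Run:
```python
from h import *
import pickle
s=pickle.load(open("s2.pkl","rb"));t=pickle.load(open("t2.pkl","rb"))
P=arm.current_position(); print(P,proj(s,P),"seen 281,191",proj(t,P),"seen 339,189")
for z in(40,50,60,70): print(z,onz(s,307.3,229.7,z).round(),onz(t,293.1,194.6,z).round())
# base origin
print(proj(s,[0,0,0]),proj(t,[0,0,0]))
```

```text
[ 436.74570854 -120.41579876   49.00116694] (np.float64(281.9254611968323), np.float64(195.95479150503277)) seen 281,191 (np.float64(339.7001635686831), np.float64(193.66727637448355)) seen 339,189
40 [601. -97.  40.] [ 628. -112.   40.]
50 [ 609. -100.   50.] [ 627. -102.   50.]
60 [ 616. -102.   60.] [625. -91.  60.]
70 [ 624. -105.   70.] [624. -80.  70.]
(np.float64(272.90494967441253), np.float64(126.34746969637072)) (np.float64(448.7745780296175), np.float64(228.16252543713546))
```

Run:
```python
from h import *
import pickle
s=pickle.load(open("s2.pkl","rb"));t=pickle.load(open("t2.pkl","rb"));w=pickle.load(open("w1.pkl","rb"))
out=[]
for f,c in((s,(295,210)),(t,(315,190))):
    k=8;W,H=100,70;im=crop(f,*c,W,H,k//2*1.0)
    for P,col in((arm.current_position(),(0,255,0)),([621,-104,67],(255,0,255)),([621,-104,50],(255,255,0))):
        u,v=proj(f,P); cv2.drawMarker(im,(int((u-c[0]+W//2+.5)*4),int((v-c[1]+H//2+.5)*4)),col,0,12,1)
    out.append(im)
for P in([621,-104,67],): print(proj(w,P))
cv2.imwrite("pics/c3.png",np.hstack(out))
```

```text
(np.float64(410.42781142620225), np.float64(164.96907860031536))
```

View pics/c3.png

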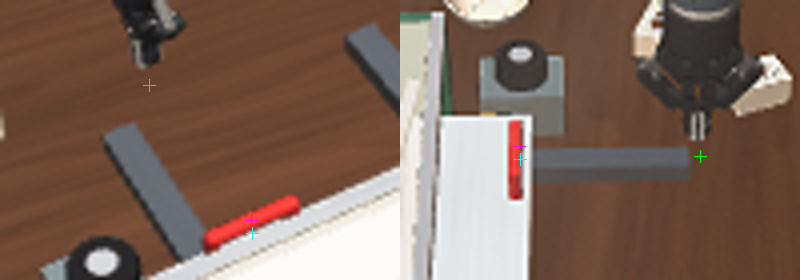

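Run:
```python
from h import *
R=arm.current_tcp_rot()
arm.move_l([390,-60,60],R)
print(arm.move_l([390,-60,-3],R,rate=25,force_limit=5),arm.current_position())
arm.move_l([390,-60,110],R)
arm.move_l([580,-104,110],R)
# touch plate, then bar
print(arm.move_l([621,-104,110],R,rate=80,force_limit=8))
print(arm.move_l([621,-104,40],R,rate=25,force_limit=5),arm.current_position())
s=snap("scene","s3");t=snap("side","t3")
cv2.imwrite("pics/c4.png",np.hstack([crop(s,295,210,100,70,4),crop(t,315,190,100,70,4)]))
print(proj(s,arm.current_position()),proj(t,arm.current_position()))
```

```text
False [390.0568436  -60.02394831  -2.93730916]
False
True [ 621.00960017 -104.00310124   40.76616839]
(np.float64(307.61674566061123), np.float64(234.72843592749697)) (np.float64(294.57842618998677), np.float64(195.909407079349))
```

View pics/c4.png

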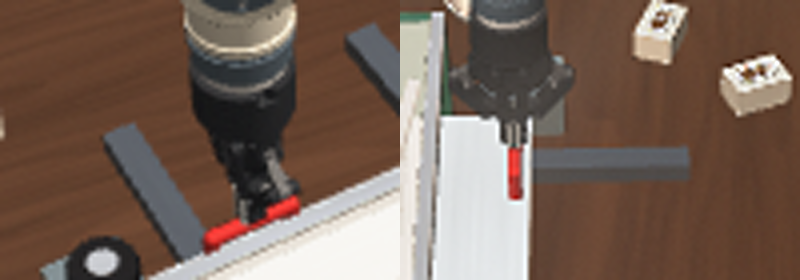

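Contact on the bar came at a reported TCP z of 41, where the bar top should be 74, and there was no contact with the table at z = -3. The real fingertips also appear about 25–30 mm above the reported TCP in both pictures. I'll measure that offset by touching the table.

Run:
```python
from h import *
R=arm.current_tcp_rot()
p=arm.current_position(); arm.move_l(p+[0,0,60],R)
arm.move_l([390,-60,60],R); arm.move_l([390,-60,5],R)
try: print(arm.move_l([390,-60,-45],R,rate=20,force_limit=5),arm.current_position(),arm.current_width(),arm.current_force())
except Exception as e: print(repr(e))
arm.move_l([390,-60,60],R)
w=snap("wrist","w3")
```

```text
True [389.96575167 -59.98820912 -33.16412639] -0.3605608237200844 [-0.49531528  0.7590639   5.91931447]
```

View pics/w3.png

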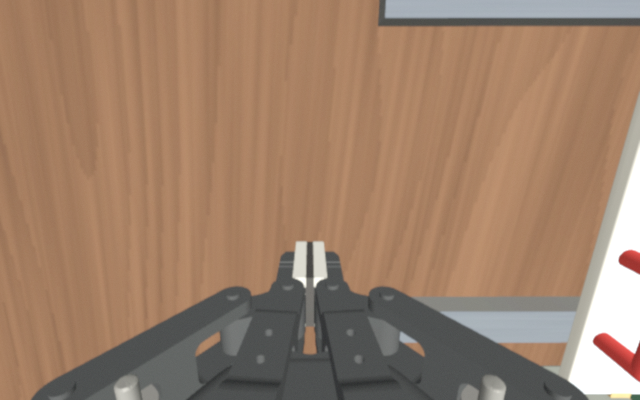

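The offset is 33 mm: the real tip is at reported z + 33. Lateral positions agree. In the side view the bar's leg explained the y mismatch. I'll put the offset in the helper and grasp again.

```bash
cat >> h.py <<'E'
DZ=33.2   # real tip z = reported z + DZ
TH=0.095; X=np.array([np.cos(TH),np.sin(TH),0]); Y=np.array([-np.sin(TH),np.cos(TH),0])
def tip(x,y,z): return np.array([x,y,z-DZ])
def go(p,yaw,high=True):
    R=Rbest(p,yaw); arm.movep(np.asarray(p,float),R); return R
E
python3 - <<'E'
from h import *
p=tip(621,-104,49); R=Rbest(p,TH)
arm.gripper_to(60,40)
arm.movep(p+[0,0,110],R); print(arm.move_l(p,R,rate=120,force_limit=10),arm.current_position()-p)
arm.gripper_to(0,50); print(arm.current_width(),arm.current_force())
p0=arm.current_position()
hit=arm.move_l(p0-X*200,rate=50,force_limit=16)
p1=arm.current_position(); print(hit,p1,(p1-p0)@X,(p1-p0)@Y,arm.current_force(),arm.current_time(),arm.current_width())
E
```

```text
False [ 0.44354745 -0.13858932  0.83730155]
11.765499062607196 [-5.45350789 -0.63218197  5.7554901 ]
True [ 441.31499426 -120.120889     16.28729713] -179.82421825054922 1.0597170783596406 [3.1252717  0.23964536 0.71100934] 30.1667 12.476503031237998
```

The hearth is out 180 mm and the lock was free. I'll release and look from above at the trough and keeper.

Run:
```python
from h import *
p=arm.current_position(); R=arm.current_tcp_rot()
arm.gripper_to(60); arm.move_l(p+[0,0,130],R)
q=np.array([450,20,330.]); go(q,TH)
w=snap("wrist","w4"); s=snap("scene","s4"); t=snap("side","t4")
cv2.imwrite("pics/w4.png",np.hstack([w["img"][:,:,::-1]]));
```

```text
(no output)
```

View pics/w4.png

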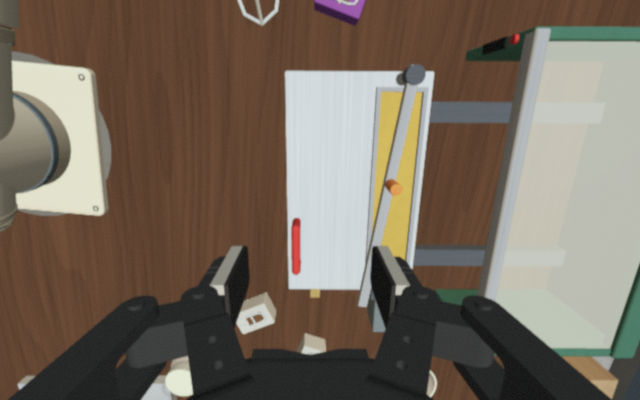

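The wrist view shows the hearth fully out. The hinge is at px (415,74), the orange peg top at about (394,186), the yellow trough at columns 380–425, and the bar opened about 0.2 rad.

```bash
cat >> h.py <<'E'
def hsv(f,h0,h1,s0,v0):
    h=cv2.cvtColor(f["img"],cv2.COLOR_RGB2HSV); return ((h[...,0]>=h0)&(h[...,0]<=h1)&(h[...,1]>=s0)&(h[...,2]>=v0)).astype(np.uint8)
E
python3 - <<'E'
from h import *
import pickle
w,s,t=[pickle.load(open(n+"4.pkl","rb")) for n in("w","s","t")]
print("hinge",onz(w,415,74,91))
for f,n in((w,"w"),(s,"s"),(t,"t")):
    for a,c,m in blobs(hsv(f,8,16,150,150),6)[:12]: 
        P=onz(f,*c,112)
        if 480<P[0]<640 and -200<P[1]<200: print(n,"orange",a,c.round(1),P.round(1))
    for a,c,m in blobs(hsv(f,20,32,120,120),60):
        P=onz(f,*c,35)
        if 450<P[0]<700 and -250<P[1]<250:
            r=cv2.boxPoints(cv2.minAreaRect(np.argwhere(m)[:,::-1].astype(np.float32))); print(n,"yellow",a,[onz(f,*q,35)[:2].round(1) for q in r])
print("plate",[onz(w,*q,35).round(1) for q in((286,71),(434,71),(289,289))])
print("lip top in", [onz(w,*q,43).round(1) for q in((376,87),(430,88))])
for a,c,m in blobs(red(w),100): print("red",c,[onz(w,*p,70).round(1) for p in line_ends(m)])
H=np.array([441.3,-120.1]); print("trough x if handle:",[H+150*X[:2]+k*Y[:2] for k in(0,118)])
E
```

```text
hinge [568.56364486 142.49052395  91.        ]
w orange 107 [394.4 187.7] [562.1   1.2 112. ]
w yellow 1416 [array([531.5, -70.5]), array([543.7, 125.5]), array([572.1, 122.6]), array([563.5, -74.5])]
w yellow 2377 [array([ 582.6, -135.8]), array([566.7, 125.5]), array([601.4, 125.2]), array([ 623.2, -136.8])]
s orange 20 [330.9 198.8] [5.718e+02 1.000e-01 1.120e+02]
s yellow 1034 [array([ 566.6, -167.3]), array([539.8, 135.5]), array([593.3, 125.8]), array([ 616.1, -169.4])]
t orange 26 [305.1 203.2] [566.3  10.8 112. ]
t yellow 466 [array([605.3, 123.2]), array([ 630., -167.]), array([ 575.1, -168.2]), array([556. , 121.8])]
t yellow 113 [array([581.9, -52.8]), array([561.8, -54.1]), array([547.4, 119.5]), array([566.3, 120.7])]
plate [array([404.5, 136. ,  35. ]), array([611.2, 155.7,  35. ]), array([ 435.4, -212.5,   35. ])]
lip top in [array([532. , 126.5,  43. ]), array([607.4, 132.4,  43. ])]
red [295.51644737 246.13815789] [array([ 440.2, -114.2,   70. ]), array([436.8, -70.1,  70. ]), array([ 443.7, -158.5,   70. ])]
trough x if handle: [array([ 590.62363391, -105.8714247 ]), array([579.43048801,  11.59650064])]
```

```bash
sed -i 's/TH=0.095/TH=0.088/' h.py
cat >> h.py <<'E'
HG=np.array([567,142.4,0]); TR=HG-165*Y
def peg(a): return HG-140*(np.sin(a)*X+np.cos(a)*Y)
def orange(name,f,z,near,r=60):
    b=[(a,c,m) for a,c,m in blobs(hsv(f,8,16,150,150),6) if np.linalg.norm((onz(f,*c,z)-near)[:2])<r]
    return max(b,key=lambda q:q[0])[1] if b else None
E
python3 - <<'E'
from h import *
import pickle
w,s,t=[pickle.load(open(n+"4.pkl","rb")) for n in("w","s","t")]
for z in(100,107,123): print(z,onz(s,330.9,198.8,z).round(1),onz(t,305.1,203.2,z).round(1),onz(w,394.4,187.7,z).round(1))
tip_=onz(w,365,305,91); d=tip_-HG-[0,0,91]; ang=np.arctan2(-d@X,-d@Y); print("bar angle",ang,np.linalg.norm(d),TR, peg(ang))
E
```

```text
100 [561.6   5.  100. ] [567.6  -1.9 100. ] [565.7  -1.5 100. ]
107 [567.4   2.2 107. ] [566.8   5.4 107. ] [5.636e+02 1.000e-01 1.070e+02]
123 [580.8  -4.1 123. ] [565.   22.1 123. ] [558.8   3.8 123. ]
bar angle 0.12176437691573991 335.645995785073 [581.50126677 -21.96153218   0.        ] [562.27388534   2.47979474   0.        ]
```

```bash
cat >> h.py <<'E'
def swing(a0,a1,z,step=0.14,rate=120,fl=25):
    n=max(1,int(np.ceil(abs(a1-a0)/step)))
    for a in np.linspace(a0,a1,n+1)[1:]:
        P=peg(a); P[2]=z-DZ
        if arm.move_l(P,rate=rate,force_limit=fl): return a,True
    return a1,False
E
python3 - <<'E'
from h import *
p=tip(564.5,2,98); R=Rbest(p,TH)
arm.gripper_to(55,40); arm.movep(p+[0,0,70],R)
print(arm.move_l(p,R,rate=100,force_limit=8))
arm.gripper_to(0,60); print(arm.current_width(),arm.current_force())
print(swing(0.12,1.58,98),arm.current_position(),arm.current_force(),arm.current_width())
arm.gripper_to(50); q=arm.current_position(); arm.move_l(q+[0,0,90]); print(arm.current_time())
arm.movep(np.array([470,-60,330.]),Rbest([470,-60,330.],TH))
w=snap("wrist","w5"); 
for n in("scene","side"): snap(n,n[1]+"5")
E
```

```text
False
13.86344809904276 [0.14937549 0.57963089 6.04140878]
(1.58, False) [428.51314073 131.74391239  65.31437543] [0.68540526 0.52262885 7.52877954] 13.894426918500281
39.8
```

View pics/c5.png

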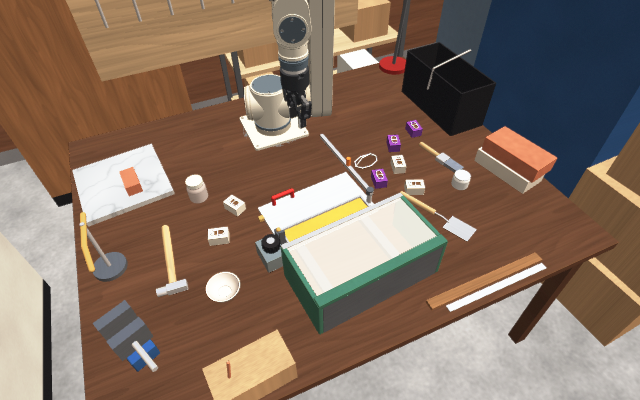

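The scene shows the keeper swung clear towards the robot, its peg at (350,161), and the trough open. Next: a locate-and-place routine, starting with the block at (378,-277).

```bash
cat >> h.py <<'E'
def locate(xy,name=None):
    b0=np.arctan2(xy[1],xy[0])
    for z in(230,190,160):
      for k in(0,.3,-.3,.6,-.6,1,-1,1.4,-1.4,2,-2):
        a=b0+np.pi+k; tx=np.array([np.cos(a),np.sin(a),0]); y=np.cross([0,0,-1.],tx); R=np.c_[tx,y,[0,0,-1.]]
        p=np.array([*xy,0])-73*tx+[0,0,z]; q=arm.ik(p,R)
        if q is not None and abs(q[5])<2.9: break
      else: continue
      break
    arm.movep(p,R); arm.wait(.2); f=arm.grab_frame("wrist")
    if name: cv2.imwrite(f"pics/{name}.png",f["img"][:,:,::-1])
    h=cv2.cvtColor(f["img"],cv2.COLOR_RGB2HSV); m=((h[...,1]<70)&(h[...,2]>150)).astype(np.uint8)
    best=None
    for c in cv2.findContours(m,cv2.RETR_EXTERNAL,cv2.CHAIN_APPROX_NONE)[0]:
        if len(c)<40: continue
        P=np.array([onz(f,*q,36)[:2] for q in c[:,0]],np.float32); (cc,wh,ang)=cv2.minAreaRect(P); L,W=max(wh),min(wh)
        d=np.hypot(*(np.array(cc)-xy))
        if 54<L<82 and 36<W<60 and d<110 and (best is None or d<best[0]):
            th=np.radians(ang)+(0 if wh[0]>=wh[1] else np.pi/2); best=(d,np.array(cc),th,L,W)
    return best
def pickplace(xy,slot,name):
    arm.gripper_to(85,60)
    b=locate(xy,name); print(name,b)
    if b is None: return
    c,th=b[1],b[2]; p=tip(*c,11); R=Rbest(p,th+np.pi/2)
    arm.gripper_to(68); arm.movep(p+[0,0,80],R)
    if arm.move_l(p,R,rate=120,force_limit=12): print("touched",arm.current_position()-p); arm.move_l(p+[0,0,120],R); return
    arm.gripper_to(30,70); w0=arm.current_width(); print("w",w0)
    if w0<35: return
    arm.move_l(p+[0,0,190],R,rate=250); print("lifted",arm.current_width())
    t=TR+slot*Y; t=tip(t[0],t[1],35+11); Rp=Rbest(t,TH)
    arm.movep(t+[0,0,140],Rp); print("over",arm.current_width())
    if arm.current_width()<35: return
    arm.move_l(t+[0,0,15],Rp,rate=200); print(arm.move_l(t+[0,0,-1],Rp,rate=30,force_limit=8),arm.current_position()-t,arm.current_width())
    arm.gripper_to(60); arm.move_l(t+[0,0,150],Rp,rate=250); print("t",arm.current_time())
E
python3 - <<'E'
from h import *
pickplace(np.array([378,-280.]),-108,"bA")
E
```

```text
bA (np.float64(2.9327271118865235), array([ 376.10934448, -277.75805664]), np.float64(0.502368787757487), 64.25853729248047, 44.0738639831543)
w 42.69742333909643
lifted 42.35711283498614
over 42.74912069347523
True [0.34740498 0.01330448 1.06755254] 42.30337714866612
t 50.7583
```

Run:
```python
from h import *
arm.movep(np.array([470,-60,330.]),Rbest([470,-60,330.],TH))
w=snap("wrist","w6"); a=cv2.imread("pics/bA.png"); s=snap("scene","s6")
cv2.imwrite("pics/c6.png",np.hstack([cv2.resize(a,(400,250)),crop(s,315,215,160,100,2.5)]))
```

```text
(no output)
```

View pics/c6.png

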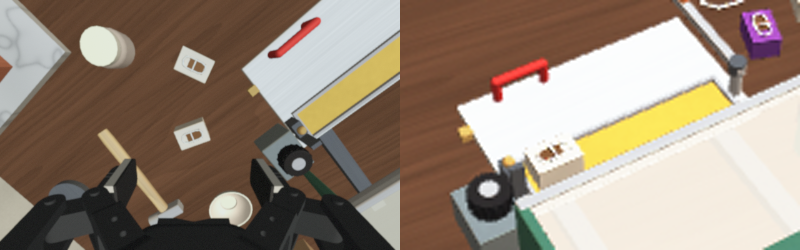

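The first block lies flat in the trough's right end (crop px 555,158). Next the other three.

Run:
```python
from h import *
pickplace(np.array([487,-365.]),-36,"bB")
pickplace(np.array([437,347.]),36,"bC")
```

```text
bB (np.float64(3.612203938743969), array([ 484.27853394, -362.62478638]), np.float64(1.301878975192238), 64.48472595214844, 44.80595397949219)
w 42.56481974826916
lifted 42.51180676721941
over 42.77268329439923
True [0.37159561 0.03750516 1.15872475] 42.968892356859854
t 60.7583
bC (np.float64(7.224314412453287), array([434.87820435, 340.09429932]), np.float64(2.8186462882140972), 65.43693542480469, 45.30864715576172)
w 42.73511451784774
lifted 43.01032976616151
over 42.54753645203685
True [0.52231513 0.04215854 1.0780213 ] 42.924820982629626
t 70.05
```

Block D is close to the spatula handle, so I'll look before grasping.

Run:
```python
from h import *
arm.gripper_to(85); print(locate(np.array([566,336.]),"bD"))
```

```text
(np.float64(7.388585072291623), array([562.06628418, 329.74563599]), np.float64(1.1515210279460537), 65.257568359375, 45.41857147216797)
```

View pics/bD.png

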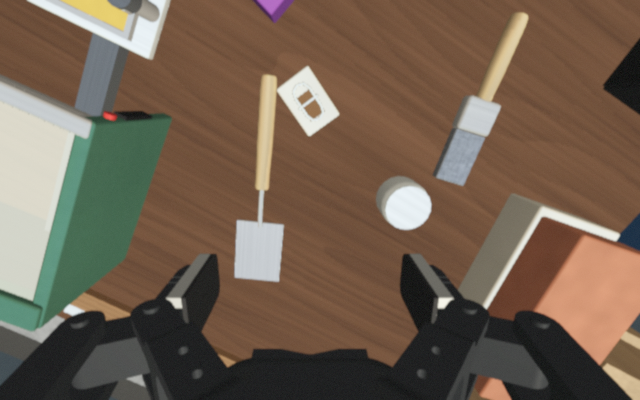

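Block D is at px (308,101). The spatula handle, with its right edge at col 275, is about 25 mm from its left long side. I'll use a narrower opening and shift the grasp 8 mm along the block, away from the handle.

Run:
```python
from h import *
b=locate(np.array([566,336.])); print(b)
f=arm.grab_frame("wrist"); dv=(onz(f,326,125,36)-onz(f,308,101,36)); u=np.array([np.cos(b[2]),np.sin(b[2]),0]); u*=np.sign(u@dv); print(u,dv)
c=np.array([*b[1],0]); g=c+8*u; p=tip(g[0],g[1],11); R=Rbest(p,b[2]+np.pi/2)
arm.gripper_to(54,70); arm.movep(p+[0,0,80],R)
hit=arm.move_l(p,R,rate=60,force_limit=6)
if hit: print("touched",arm.current_position()-p); arm.move_l(p+[0,0,100],R); raise SystemExit
arm.gripper_to(30,70); print("w",arm.current_width())
arm.move_l(p+[0,0,190],R,rate=250)
o=(8*u)@R[:,0]; t0=TR+108*Y; t=tip(t0[0],t0[1],46); Rp=Rbest(t,TH); t=t+o*Rp[:,0]
arm.movep(t+[0,0,140],Rp); print("over",arm.current_width())
arm.move_l(t+[0,0,15],Rp,rate=200); print(arm.move_l(t+[0,0,-1],Rp,rate=30,force_limit=8),arm.current_position()-t,arm.current_width())
arm.gripper_to(58); arm.move_l(t+[0,0,150],Rp,rate=250); print("t",arm.current_time())
arm.movep(np.array([470,-40,330.]),Rbest([470,-40,330.],TH))
w=snap("wrist","w7"); s=snap("scene","s7"); tt=snap("side","t7")
cv2.imwrite("pics/c7.png",np.vstack([np.hstack([cv2.resize(w["img"][:,:,::-1],(400,250)),cv2.resize(tt["img"][:,:,::-1],(400,250))]),np.hstack([crop(s,330,200,160,100,2.5),crop(s,420,180,160,100,2.5)])]))
```

```text
(np.float64(7.364966249112335), array([562.10455322, 329.74954224]), np.float64(1.1481800923585492), 65.21692657470703, 45.328670501708984)
[0.41014791 0.91201902 0.        ] [12.17207467 31.50650563  0.        ]
w 42.73043956001594
over 42.696161766445606
True [0.41073316 0.00641044 0.69187817] 42.67359469079401
t 80.675
```

View pics/c7.png

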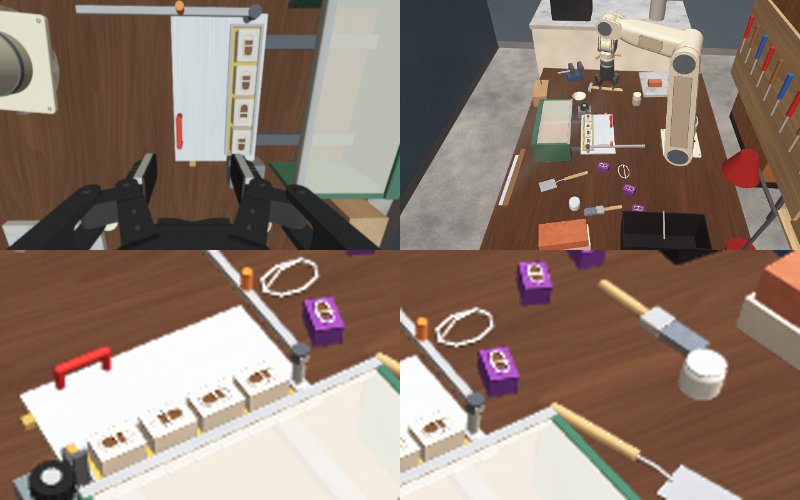

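All four blocks lie in the trough, none left on the table, bystanders undisturbed. Now I swing the keeper shut.

Run:
```python
from h import *
P=peg(1.58); p=tip(P[0],P[1],98); R=Rbest(p,TH)
arm.gripper_to(50,60); arm.movep(p+[0,0,90],R); print(arm.move_l(p,R,rate=100,force_limit=8))
arm.gripper_to(0,70); print(arm.current_width(),arm.current_position())
print(swing(1.58,0.12,98)); print(arm.current_position(),arm.current_force(),arm.current_width())
f0=arm.current_force()
for a in np.arange(0.10,-0.07,-0.02):
    Q=peg(a);Q[2]=98-DZ
    hit=arm.move_l(Q,rate=40,force_limit=20); c=arm.current_position()-HG
    print(round(a,2),hit,"ang",round(float(np.arctan2(-c@X,-c@Y)),3),(arm.current_force()-f0).round(1),arm.current_width())
    if hit or np.linalg.norm((arm.current_force()-f0)[:2])>25: break
print(arm.current_time())
```

```text
False
13.777915650758919 [428.50155432 131.47497651  65.5287264 ]
(0.12, False)
[563.46524552   1.92267382  65.54124929] [ 0.41640736 -3.09392774  9.05798707] 13.82343409407561
0.1 False ang 0.097 [-0.9 -0.  -1.2] 13.959311042948633
0.08 False ang 0.077 [-1.4 -0.1 -0.7] 13.719999847451753
0.06 False ang 0.056 [ 0.4  0.  -1.3] 13.281831550599952
0.04 False ang 0.037 [-0.4 -0.4 -1.4] 13.611777802497082
0.02 False ang 0.018 [-0.4 -0.8 -1.6] 13.533383900417167
-0.0 False ang -0.003 [ 1.3 -0.2 -1.3] 13.72024549951909
-0.02 False ang -0.02 [-1.5 -0.3 -0.1] 13.91503965873457
-0.04 False ang -0.038 [-2.  -1.8 -0.5] 13.725525753672308
-0.06 False ang -0.057 [-2.6 -2.4  0.7] 13.307008131822283
91.45
```

Run:
```python
from h import *
f0=np.array([.4,-3.1,8])
for a in np.arange(-0.075,-0.22,-0.015):
    Q=peg(a);Q[2]=98-DZ
    hit=arm.move_l(Q,rate=40,force_limit=18); c=arm.current_position()-HG
    print(round(a,3),hit,"ang",round(float(np.arctan2(-c@X,-c@Y)),3),(arm.current_force()-f0).round(1),arm.current_width())
    if hit or np.linalg.norm((arm.current_force()-f0)[:2])>22: break
s=snap("scene","s8");t=snap("side","t8")
cv2.imwrite("pics/c8.png",np.hstack([crop(s,330,200,100,70,4),crop(t,300,195,100,70,4)]))
```

```text
-0.075 False ang -0.071 [-2.9 -2.6  2.7] 13.41977456099836
-0.09 False ang -0.086 [-3.5 -2.8  0.9] 13.657182443568932
-0.105 False ang -0.101 [-2.4 -3.9  1.3] 13.806935717170527
-0.12 False ang -0.116 [-2.6 -5.8  1. ] 13.588303730330779
-0.135 False ang -0.13 [-2.6 -6.3 -0.6] 13.525282856602633
-0.15 False ang -0.145 [-2.8 -8.   1.2] 13.666569145519565
-0.165 False ang -0.159 [-2.8 -8.6  0.8] 13.505876666477052
-0.18 False ang -0.174 [ -2.1 -10.1  -0.1] 13.81790423634687
-0.195 False ang -0.188 [ -2.9 -11.2   0.2] 13.667301751932143
-0.21 False ang -0.202 [ -2.5 -13.6   0.6] 13.88360363416661
```

View pics/c8.png

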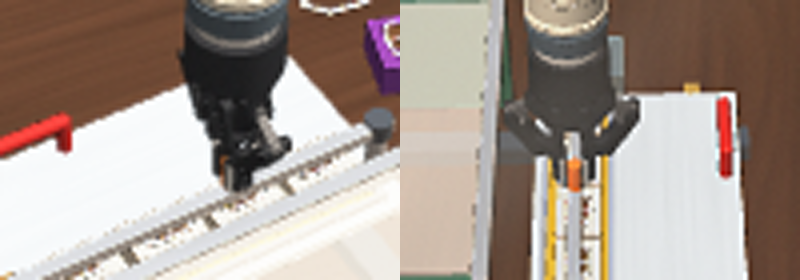

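Run:
```python
from h import *
import pickle
for n in("s4","s7","s8","t4","t7","t8"):
    f=pickle.load(open(n+".pkl","rb"))
    for a,c,m in blobs(red(f),15):
        P=onz(f,*c,62)
        if 400<P[0]<660 and -200<P[1]<-20: print(n,a,c.round(1),P.round(1))
print(arm.current_position())
# bar line in scene: print hinge guess
```

```text
s4 130 [282.1 194.6] [ 443.  -121.2   62. ]
s7 132 [282.1 194.8] [ 443.9 -121.5   62. ]
s8 135 [286.  199.6] [ 469.9 -117.3   62. ]
t4 54 [337.5 193.4] [ 445.4 -107.    62. ]
t7 47 [337.3 193.1] [ 446.5 -108.9   62. ]
t8 53 [330.9 194.6] [471.8 -98.6  62. ]
[608.11540288   4.97038741  65.58323473]
```

The hearth slid 26 mm inward with the bar's stop pressed, which means a push of at least 6 N, above the detent's 4 N. That is consistent with the bar having snapped in. I'll confirm by measuring peg against handle from above: shut means peg x' = handle x' + 150.

```bash
cat >> h.py <<'E'
def lookdown(xy,z=250):
    tx=-X; R=np.c_[tx,np.cross([0,0,-1.],tx),[0,0,-1.]]
    arm.movep(np.array([*xy,0])-73*tx+[0,0,z],R); arm.wait(.2); return arm.grab_frame("wrist")
E
python3 - <<'E'
from h import *
import pickle
arm.gripper_to(45); q=arm.current_position(); arm.move_l(q+[0,0,100]); arm.gripper_to(85)
f=lookdown((590,6)); 
for a,c,m in blobs(hsv(f,6,18,140,130),20):
    P=onz(f,*c,115)
    if np.hypot(P[0]-606,P[1]-5)<60:
        v,u=np.nonzero(m); print("peg",a,c.round(1),P.round(1),onz(f,*c,123).round(1),"box",u.min(),u.max(),v.min(),v.max(),"nadir px",proj(f,f["origin"]-[0,0,300])); pg=P
pickle.dump(f,open("w9.pkl","wb"))
g=lookdown((440,-110))
for a,c,m in blobs(red(g),40):
    P=onz(g,*c,68)
    if np.hypot(P[0]-468,P[1]+117)<60: print("handle",a,c.round(1),P.round(1),[onz(g,*p,72).round(1) for p in line_ends(m)]); hd=P
d=pg-hd; print("dx'",d@X,"dy'",d@Y)
E
```

```text
peg 177 [307.2 125.6] [607.1   4.3 115. ] [606.7   4.4 123. ] box 301 314 117 133 nadir px (np.float64(309.3781514748866), np.float64(106.9613308046512))
handle 470 [299.9 131.2] [ 467.7 -118.8   68. ] [array([ 467.4, -118.8,   72. ]), array([ 471.1, -157.5,   72. ]), array([463.7, -79.7,  72. ])]
dx' 149.66154190401429 dy' 110.46498001125263
```

dx' = 149.7, so the bar is shut to within 0.02 rad. Now I push the hearth home by the handle.

Run:
```python
from h import *
p=tip(467.6,-118.4,49); R=Rbest(p,TH)
arm.gripper_to(60,60); arm.movep(p+[0,0,110],R); print(arm.move_l(p,R,rate=100,force_limit=10))
arm.gripper_to(0,60); print(arm.current_width()); p0=arm.current_position()
h=arm.move_l(p0+X*145,rate=60,force_limit=22); print(h,(arm.current_position()-p0)@X)
h=arm.move_l(p0+X*170,rate=20,force_limit=22); print(h,(arm.current_position()-p0)@X,arm.current_position(),arm.current_force(),arm.current_width())
arm.gripper_to(60); q=arm.current_position(); arm.move_l(q+[0,0,140],R); print(arm.current_time())
arm.movep(np.array([450,-100,300.]),Rbest([450,-100,300.],TH))
s=snap("scene","s10");t=snap("side","t10")
for n in("s2","s10","t2","t10"):
    import pickle; f=pickle.load(open(n+".pkl","rb"))
    for a,c,m in blobs(red(f),15):
        P=onz(f,*c,62)
        if 560<P[0]<680 and -200<P[1]<-20: print(n,a,c.round(1),P.round(1))
```

```text
False
12.15735295407223
False 144.08359109417785
True 152.75017027307427 [ 620.11808924 -104.69195025   16.24391378] [-2.4094684   0.45109158  6.6547729 ] 12.155783300676285
106.7917
s2 109 [307.3 229.7] [ 617.9 -102.8   62. ]
s10 110 [307.2 229.8] [ 618.  -103.2   62. ]
t2 46 [293.1 194.6] [624.6 -88.9  62. ]
t10 46 [293.1 194.6] [624.6 -88.9  62. ]
```

Run:
```python
from h import *
import pickle
E0=peg(0)+180*X+[0,0,107]; E1=peg(.08)+180*X+[0,0,107]
for n in("s10","t10","s2","t2"):
    f=pickle.load(open(n+".pkl","rb")); print(n,"exp shut",np.round(proj(f,E0),1),"exp .08",np.round(proj(f,E1),1))
    u0,v0=proj(f,E0)
    h=cv2.cvtColor(f["img"],cv2.COLOR_RGB2HSV)
    for a,c,m in blobs(((h[...,0]>=6)&(h[...,0]<=18)&(h[...,1]>50)&(h[...,2]>170)).astype(np.uint8),5):
        if np.hypot(c[0]-u0,c[1]-v0)<22: print("  ",a,c.round(1),onz(f,*c,107).round(1))
print("calib: s8-type peg offset", E0.round(1))
```

```text
s10 exp shut [363.9 240.6] exp .08 [361.9 237.9]
t10 exp shut [255.1 203.4] exp .08 [258.  203.4]
   24 [253.8 204.5] [762.7  25.2 107. ]
s2 exp shut [363.9 240.6] exp .08 [361.9 237.9]
t2 exp shut [255.1 203.4] exp .08 [258.  203.4]
   24 [258.4 204.9] [744.8  26.1 107. ]
calib: s8-type peg offset [758.6  18.8 107. ]
```

The peg sits at the shut position with the hearth home, and the arm is clear. Handing in.

```bash
python3 -c "
from rig import arm
print(arm.close_job())"
```

```text
the job is handed in; nothing more can be done
None
```

The job is handed in: all four cream blocks lie in the trough, the keeper is shut (measured within about 0.02 rad, its snap inferred from the push force) and the hearth is fully home, though it slid 26 mm inward while I shut the keeper, before the final push.

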